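Change over the sharps pots

TASK

The yellow sharps pot with the red tape is full: press its raised green cap fully down so that it is shut. Open the other yellow pot for use by pulling its green cap fully up, as far as it goes, and leave the blue cap of the white pot as it is.

Things in the scene. Friction and masses are not known exactly. Their poses are not given: they have to be found in the camera images.
- full_cap: Light green cap of the full pot (yellow, red tape on wall and rim); starts raised 18 to 30 mm. Ribbed grip, 34 mm diameter, 32 mm tall, on a 54 mm flange 6 mm thick: 38 mm tall in all. Origin: centre of the flange's underside; z up the cap's axis. It slides vertically on a captive stem: origin 150 mm above the trolley top when shut (hard stop on the pot's flat collar), 180 mm when fully up.
- fresh_cap: Light green cap of the fresh pot (yellow, no tape); starts shut or up to 4 mm above it. Cap, origin, heights as full_cap. On all three a friction detent holds the cap at any height it is left at: about 6 N slides it either way; end stops at both ends, it cannot come off. Pots: fixed to the trolley, 122 mm diameter, lid and collar top at 150 mm, in any order, centres at least 150 mm apart.
- blue_cap: Light blue cap (dark blue lid) of the white pot, a bystander: starts raised 12 to 30 mm and must stay there. Cap, pot, origin, heights and detent as the green ones. Nothing else on the trolley within reach of the caps stands higher than a raised cap's top, 218 mm.
Not all that is in view belongs to the job. Leave any pink look-alike of the part that bears fresh_cap alone.

How it is judged:
At the end, for the whole second after the job is handed in: The taped pot's cap is shut (origin below 156 mm), the fresh pot's cap is up (origin above 173 mm), both at rest, and the blue cap is within 10 mm of where it began (height (world z) of full_cap below 0.156 m and height (world z) of fresh_cap above 0.173 m and distance of blue_cap from where it was at the start of the episode below 0.01 m and linear speed of each of full_cap, fresh_cap below 0.02 m/s); the robot touches nothing.
It fails at once if the blue cap is pushed or pulled more than 10 mm (distance of blue_cap from where it was at the start of the episode above 0.01 m).
It also fails if it takes over 37 s, if anything falls off the work surface, if the arm or the gripper's body presses on something with over 40 N, if the wrist force passes 120 N, or if a joint passes its speed limit or range.

ROBOT

A 6-joint arm with a two-finger parallel gripper is mounted at the origin on the work surface. World frame = base frame: x ahead of the robot, y to its left, z up, the work surface at z = 0. Lengths are in m, angles in rad, forces in N, time in s.
With the tool pointing down it reaches from about 0.35 to 1 m from the base axis. Payload 7.1 kg.
Tool frame: the origin (TCP) lies between the finger pads; the fingertips stand 22 mm ahead of it and the grasp point (between the pads) lies 3 mm ahead of it; z points along the fingers, y is the line along which they close (so a half turn about z gives the same grasp; the last joint's range is limited). The gripper opens to 85 mm and grips with 20 to 120 N. Pads are 22 mm wide; open, the fingers measure 114 mm over their backs; the gripper's body (76 mm by 85 mm) begins 54 mm behind the grasp point. The pads swing forward as they close: fully open they stand 13 mm farther back than shut.
Start: joints at [1.323, 0.423, 1.63, -0, 1.089, -0.019], TCP at [0.142, 0.609, 0.253] pointing down, gripper open.
Joint ranges: [-3, 3], [-0.9, 2.11], [0.09, 2.58], [-1.31, 4.45], [0.11, 2.69], [-2.54, 2.54]. Speed limits (rad/s): [2.39, 2.39, 3.01, 3.14, 3.14, 3.14].

INTERFACE

Orientations are given as a rotation vector (axis times angle).
In Python, from rig import manip gives the robot as it stands. The module is installed in compiled form; this text tells all that it offers. Calls block until the motion is done:
- manip.move_to(position, orientation): joint-space move of the TCP to a pose.
- manip.servo_line(position, orientation=None, rate=0.15): straight line of the TCP; orientation=None keeps the orientation; rate is the mean speed in m/s.
- manip.set_joints(angles): joint-space move.
- manip.command_gripper(opening, f_grip=None): finger opening in m; f_grip is the grip in N (None keeps the last); returns when the fingers have stopped.
- manip.hold(seconds).
- manip.solve_ik(position, orientation): joint angles nearest the present ones, or None.
- manip.camera(name): name is "scene" or "top" or "wrist"; returns a dict with "image" (384x512x3 uint8, red, green, blue), "fx", "fy", "cx", "cy" (pixels), "cam_to_world" (4x4, takes a point from camera to world coordinates); the wrist camera has in their place "mount" (4x4, takes a point from camera to tool coordinates, whose origin is the TCP and whose axes are the flange's). Camera axes: x right, y down, z forward; pixel columns grow to the right and rows downward; lengths in m; the calibration is good to about 2 mm. A picture is of the moment at which its call begins: read the wrist's pose just before it. There is no depth.
A pose or a line that the arm cannot do raises manip.IKError and nothing moves.
- manip.sign_off(): hands the job in; it is judged then, once.
Readings, each from a call of its own:
- manip.get_time(): time.
- manip.get_joint_positions(): joint angles.
- manip.get_joint_vel(): joint speeds.
- manip.get_tau(): joint torques, N m.
- manip.get_position(): TCP position.
- manip.get_ee_rot(): TCP orientation.
- manip.get_contact_force(): force on the tool from outside, world axes, zero at the start.
- manip.get_torque(): the same for the moment, N m.
- manip.get_width(): finger opening in m.
- manip.get_grip_force(): force on a finger pad.
Only numpy, scipy, OpenCV 4.12 (cv2) and the standard library are available. Lean on these libraries where they do the work, as an engineer would, in place of code of your own. Each camera call takes 0.05 s, during which the arm holds its last target. There are 200 camera calls.

## Working session

There is one attempt and no reset: what is moved stays moved. The work goes in short steps, each a Python script; the robot and the scene stay as the last script left them, time stands still between calls to the robot, and variables do not carry over. Pictures are saved under pics/ and viewed, at most 10 in all, crops included, and the job is handed in when it is done.

```bash
mkdir -p pics; python3 - <<'E'
from rig import manip
import cv2,numpy as np
ims=[]
for n in("scene","top"):
    c=manip.camera(n); print(n,c["fx"],c["cx"],c["cy"],np.round(c["cam_to_world"],4).tolist())
    cv2.imwrite(f"pics/{n}0.png",cv2.resize(c["image"][:,:,::-1],(800,600)))
print(manip.get_time(),manip.get_ee_rot())
E
```

```text
scene 460.83404737294313 258.10636350151634 186.3127647570828 [[-0.5614, 0.4531, -0.6924, 1.1787], [0.8275, 0.2976, -0.4762, 0.3679], [-0.0097, -0.8403, -0.542, 0.6711], [0.0, 0.0, 0.0, 1.0]]
top 496.122048071739 253.15069259916166 198.319851167166 [[0.0051, -0.9857, 0.1685, 0.282], [-0.9999, -0.0072, -0.0121, -0.0943], [0.0131, -0.1684, -0.9856, 1.4704], [0.0, 0.0, 0.0, 1.0]]
0.1 [-3.58546289e-01 -3.12089147e+00  2.19290968e-03]
```

View pics/top0.png

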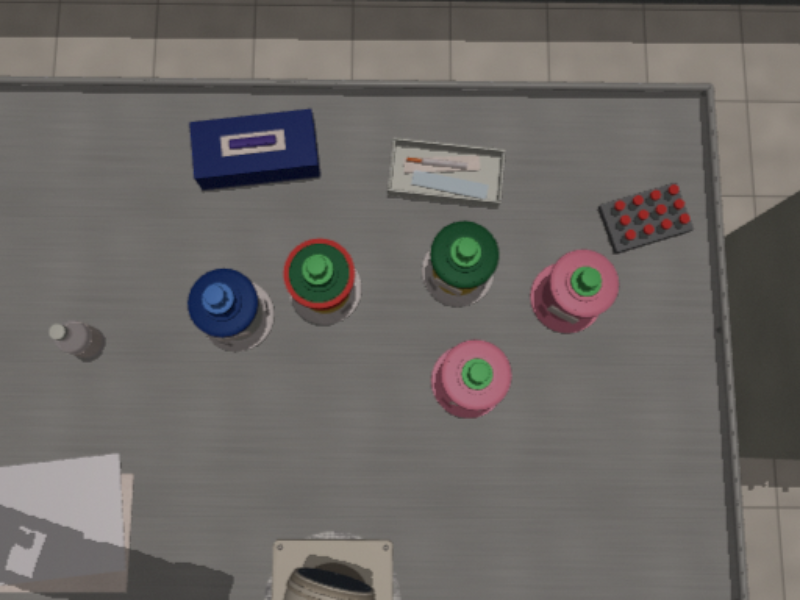

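View pics/scene0.png

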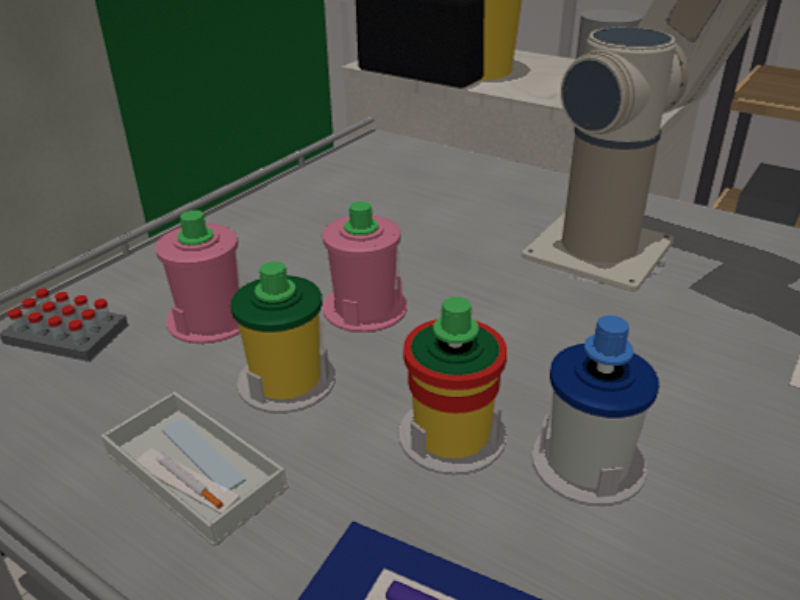

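The top view shows the taped pot's cap top at about (318,263), the fresh one at (466,246) and the blue one at (215,294). In the scene view they are at (457,305), (273,270) and (612,325). The pink pots are decoys. Next I triangulate.

```bash
cat > h.py <<'E'
from rig import manip
import cv2,numpy as np
def ray(c,p,M):
    d=M[:3,:3]@np.array([(p[0]-c["cx"])/c["fx"],(p[1]-c["cy"])/c["fy"],1]); return M[:3,3],d/np.linalg.norm(d)
def tri(rs):
    A=sum(np.eye(3)-np.outer(d,d) for o,d in rs); b=sum((np.eye(3)-np.outer(d,d))@o for o,d in rs)
    return np.linalg.solve(A,b)
E
python3 - <<'E'
from h import *
s=manip.camera("scene");t=manip.camera("top")
for n,a,b in(("full",(318,263),(457,305)),("fresh",(466,246),(273,270)),("blue",(215,294),(612,325))):
    r=[ray(t,np.array(a)/1.5625,t["cam_to_world"]),ray(s,np.array(b)/1.5625,s["cam_to_world"])]
    p=tri(r); print(n,p.round(4),[np.linalg.norm(np.cross(p-o,d)).round(4) for o,d in r])
    for z in(.188,.21):o,d=r[0];print(z,(o+d*(z-o[2])/d[2]).round(4))
print(manip.get_joint_positions())
E
```

```text
full [0.5751 0.0235 0.2048] [np.float64(0.0037), np.float64(0.0037)]
0.188 [0.5808 0.0218 0.188 ]
0.21 [0.5756 0.0198 0.21  ]
fresh [ 0.6121 -0.2288  0.1872] [np.float64(0.001), np.float64(0.001)]
0.188 [ 0.6125 -0.2295  0.188 ]
0.21 [ 0.6068 -0.2272  0.21  ]
blue [0.5213 0.1905 0.2095] [np.float64(0.0021), np.float64(0.0021)]
0.188 [0.526  0.1933 0.188 ]
0.21 [0.5218 0.1884 0.21  ]
[ 1.32299005e+00  4.23598302e-01  1.63036741e+00  2.83225109e-05
  1.08859090e+00 -1.89858435e-02]
```

```bash
cat >> h.py <<'E'
from scipy.spatial.transform import Rotation as Ro
R0=Ro.from_rotvec([-3.58546289e-01,-3.12089147e+00,2.19290968e-03])
def ori(x,y): return (Ro.from_euler('z',np.arctan2(y,x)-1.323)*R0).as_rotvec()
def wrist(name):
    p=manip.get_position();r=Ro.from_rotvec(manip.get_ee_rot()).as_matrix()
    c=manip.camera("wrist");T=np.eye(4);T[:3,:3]=r;T[:3,3]=p
    c["M"]=T@c["mount"];np.save(f"pics/{name}.npy",c["M"]);np.save("pics/K.npy",[c["fx"],c["fy"],c["cx"],c["cy"]])
    cv2.imwrite(f"pics/{name}.png",c["image"][:,:,::-1]);return c
E
python3 - <<'E'
from h import *
manip.servo_line([.142,.609,.33],rate=.2)
F=[.576,.021];G=[.6125,-.229]
manip.move_to([*F,.33],ori(*F));wrist("w1")
manip.move_to([*G,.33],ori(*G));wrist("w2")
print(manip.get_time(),manip.get_position(),manip.get_contact_force(),manip.get_width())
cv2.imwrite("pics/w12.png",np.hstack([cv2.resize(cv2.imread(f"pics/w{i}.png"),(400,300)) for i in(1,2)]))
E
```

```text
4.4083 [ 0.61262332 -0.2273971   0.33003543] [-0.27161345  0.02657813 -0.10236979] 0.08529851086086701
```

View pics/w12.png

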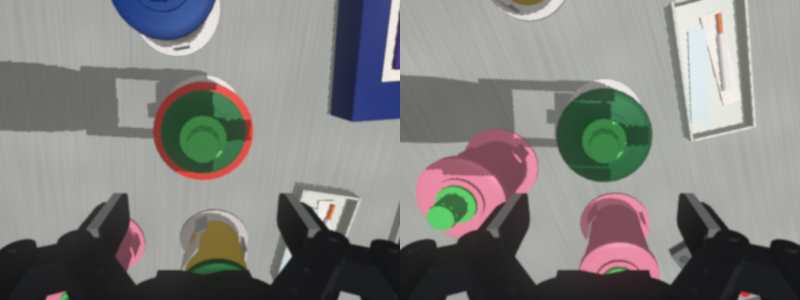

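Wrist views (half-size pair): the full pot's cap top is near (202,138) in the left one and the fresh pot's near (203,141) in the right one. Both pots are the right ones.

```bash
python3 - <<'E'
from h import *
K=np.load("pics/K.npy");c=dict(zip(("fx","fy","cx","cy"),K))
for n,p,zs in(("w1",(202,138),(.200,.205,.210)),("w2",(203,141),(.188,.190))):
    o,d=ray(c,np.array(p)*1.28,np.load(f"pics/{n}.npy"))
    for z in zs: print(n,z,(o+d*(z-o[2])/d[2]).round(4))
a=[cv2.resize(cv2.imread(f"pics/{n}.png")[120:240,200:320],(400,400),interpolation=cv2.INTER_CUBIC) for n in("w1","w2")]
cv2.imwrite("pics/crop.png",np.hstack(a))
E
```

```text
w1 0.2 [0.5729 0.0303 0.2   ]
w1 0.205 [0.5729 0.0316 0.205 ]
w1 0.21 [0.5728 0.0328 0.21  ]
w2 0.188 [ 0.6124 -0.2256  0.188 ]
w2 0.19 [ 0.6125 -0.2251  0.19  ]
```

View pics/crop.png

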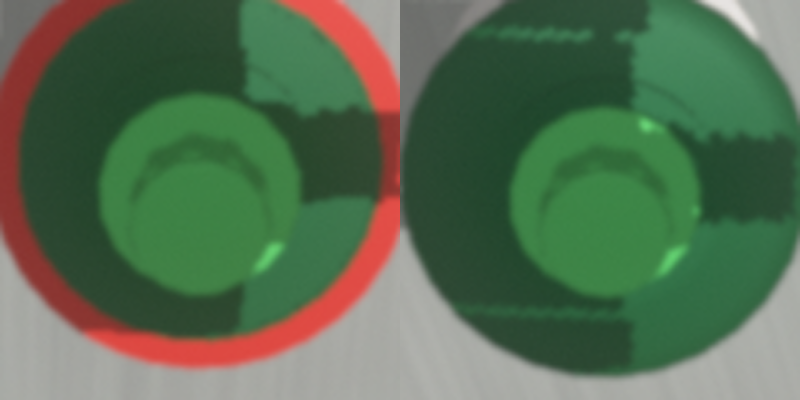

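```bash
python3 - <<'E'
from h import *
K=np.load("pics/K.npy");c=dict(zip(("fx","fy","cx","cy"),K))
P={}
for n,p,z in(("w1",(259.7,187.2),.208),("w2",(261.8,189.9),.189)):
    o,d=ray(c,p,np.load(f"pics/{n}.npy")); P[n]=o+d*(z-o[2])/d[2]; print(n,P[n].round(4),(34/1000*c["fx"]/np.linalg.norm(P[n]-o)).round(1))
G=P["w2"][:2]
assert np.hypot(*(G-[.6125,-.229]))<.008
o=ori(*G)
manip.servo_line([*G,.235],o,rate=.15)
manip.servo_line([*G,.185],rate=.1)
print("down",manip.get_contact_force().round(1),manip.get_position().round(4))
manip.command_gripper(.02,40)
print(manip.get_width(),manip.get_grip_force(),manip.get_contact_force().round(1),manip.get_time())
z=.185
for dz in(.015,.009,.003,.002,.002,.002,.002):
    z+=dz;manip.servo_line([*G,z],rate=.05)
    f=manip.get_contact_force();print(round(z,3),manip.get_position()[2].round(4),f.round(1),round(manip.get_width(),4))
    if abs(f[2])>20:break
print(manip.get_time())
s=manip.camera("scene");cv2.imwrite("pics/s1.png",s["image"][:,:,::-1])
E
```

```text
w1 [0.5742 0.0239 0.208 ] 43.3
w2 [ 0.6113 -0.2337  0.189 ] 40.1
down [-0.1  0.4 -0. ] [ 0.6116 -0.2338  0.1852]
0.032880125297752194 40.045437812805176 [-0.7  0.   3.6] 6.3667
0.2 0.2006 [0.8 0.7 1.6] 0.0326
0.209 0.2095 [ 0.8 -0.6  1.7] 0.033
0.212 0.2121 [ 2.1 -0.6 -2. ] 0.0328
0.214 0.2129 [  5.   -2.2 -11.3] 0.0328
0.216 0.2132 [  9.8  -3.9 -20. ] 0.0329
0.218 0.2133 [ 13.6  -5.7 -33.1] 0.0327
8.15
```

View pics/s1.png

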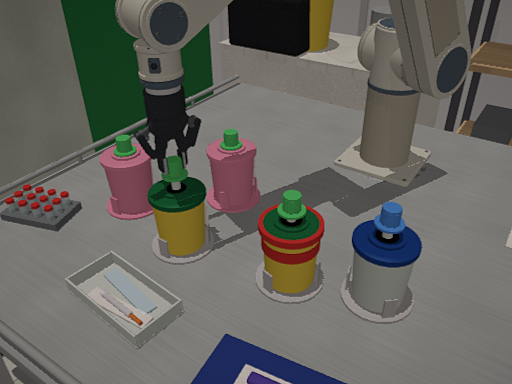

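The fresh cap stands fully up on its stem, against the top stop: cap at (174,170) and stem at (177,185). Next I release it and press the taped one.

```bash
python3 - <<'E'
from h import *
p=manip.get_position()
manip.servo_line([p[0],p[1],.2135],rate=.05)
print(manip.get_contact_force().round(1))
manip.command_gripper(.085)
manip.servo_line([p[0],p[1],.30],rate=.12)
F=[.5742,.0239]
manip.command_gripper(0)
manip.move_to([*F,.30],ori(*F))
manip.servo_line([*F,.24],rate=.12)
z=.236
while z>.200:
    z-=.004 if z>.214 else .002
    manip.servo_line([*F,z],rate=.04)
    f=manip.get_contact_force();print(round(z,3),manip.get_position()[2].round(4),f.round(1))
    if f[2]>22:break
print(manip.get_time())
manip.servo_line([*F,.30],rate=.15)
wrist("w3")
s=manip.camera("scene");cv2.imwrite("pics/s2.png",cv2.resize(s["image"][100:350,:,::-1],(800,390)))
print(manip.get_time(),manip.get_contact_force().round(1))
E
```

```text
[ 3.3 -1.9 -6.5]
0.232 0.232 [-0.3  0.  -0.3]
0.228 0.228 [ 0.4 -0.1  0.3]
0.224 0.224 [ 1.4 -0.2  0.9]
0.22 0.2199 [0.5 0.6 0.4]
0.216 0.2158 [0.5 0.6 0.5]
0.212 0.2118 [0.3 0.8 0.8]
0.21 0.2101 [-0.5  0.3  3.2]
0.208 0.2099 [-6.6 -0.2 17.7]
0.206 0.2097 [-12.1  -0.2  33.1]
14.6667
15.5417 [0.1 0.  0.1]
```

View pics/s2.png

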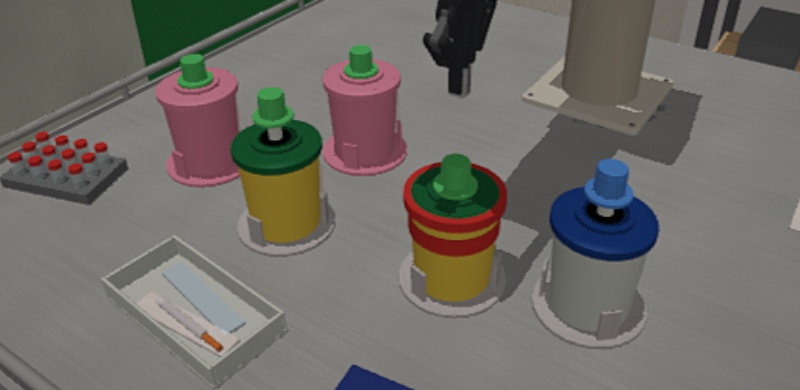

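The picture shows the taped cap shut at (456,175), the fresh cap up at (271,105) and the blue cap unchanged at (611,180). The gripper is clear, so I hand the job in.

```bash
python3 -c "
from rig import manip
print(manip.sign_off())"
```

```text
the job is handed in; nothing more can be done
None
```

The job is handed in at about 15.5 s of robot time: the taped pot's cap is pressed shut against its stop, the fresh pot's cap is pulled up to its top stop, and the blue cap was not touched; the sign-off call gave no verdict.

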